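Reject the off-balance fixture yoke

TASK

One of the two fixture yokes in the two-lane tray has its weight off-centre. Try each yoke on the knife-edge stand: set its hub notch on the edge, let go and see whether it stays level or tips. Stand the yoke that tips in the grey reject tray, and leave the true one balancing level on the knife edge.

Things in the scene. Friction and masses are not known exactly. Their poses are not given: they have to be found in the camera images.
- yoke_1: fixture yoke, a bridge-shaped bar 174 mm long (its y), 26 wide (x), 78 high (z up), 0.3 to 0.55 kg. Grip the aluminium hub in its middle, flat sides 26 mm apart along x, 30 mm long along y, from 47 to 78 mm up. Two limbs slope down to dark steel end weights 26 x 30 x 26 mm, on which it stands; an open V notch under the hub runs along x. Origin: middle of its underside, at the soles
- yoke_2: the other yoke; same look, size and frame as yoke_1. One of the two, not told, has unequal end weights, which cannot be seen. At the start one yoke stands in each lane of the feed tray, long side along the lane; which is in which lane varies
- yoke_1_notch (a point): point in yoke_1's notch (mouth 24 mm wide along y, 10 mm deep), 43.4 mm above its origin; it meets the point knife_edge when seated. The mass centre is some 20 mm lower, so a true yoke let go on the edge hangs level within 0.1 rad, an untrue one tips some 0.4 to 0.6 rad about its x and stays on the edge, both after a second or two of swing. Axes as the yoke
- yoke_2_notch (a point): the same point of yoke_2
- balance: fixed knife-edge stand: base plate 74 x 70 x 12 mm, dark column, and on top an upright steel blade 40 mm long along its x, 4 mm thick, with a rounded crest. Origin: middle of its underside, on the work surface; x along the edge, z up; yaw within 0.25 rad of the world's. A yoke is laid square across it, its x along the edge
- knife_edge (a point): middle of the blade's crest, 100 mm above the work surface (the crest is a rod of 2 mm radius about this point); axes as the stand. With a yoke seated level, the yoke's origin is 56.6 mm above the work surface and its hub top about 135 mm; its end weights hang 43 mm below the edge, so lift it that much (twice as much if tipped) before moving it sideways
- reject_tray: fixed grey open tray, outside 76 (x) x 204 (y) x 24 mm high, walls and floor 4 mm thick; takes one yoke laid along its y. Origin: middle of its underside. Tray and stand are at the front of the table; which of them is on the left varies
- feed_tray: fixed pale wooden tray, outside 153 (x) x 200 (y) x 20 mm high, floor and walls 5 mm, divided into two lanes along y (lane centres at x = -37 and +37 mm). Origin: middle of its underside. The laser head hangs over the table to its left (y above about 0.2 m): keep the hand clear of it

How it is judged (in metres and radians):
On the way:
1. the untrue yoke has been set in its notch on the knife edge and let go, and hangs there tipped by more than 0.25 rad (((x of yoke_1_notch in the frame of knife_edge between -0.016 and 0.016 m and y of yoke_1_notch in the frame of knife_edge between -0.006 and 0.006 m and z of yoke_1_notch in the frame of knife_edge between -0.006 and 0.006 m and contact force between the fingers and yoke_1 below 0.05 N and angle between yoke_1's own z axis and vertical above 0.25 rad) or (x of yoke_2_notch in the frame of knife_edge between -0.016 and 0.016 m and y of yoke_2_notch in the frame of knife_edge between -0.006 and 0.006 m and z of yoke_2_notch in the frame of knife_edge between -0.006 and 0.006 m and contact force between the fingers and yoke_2 below 0.05 N and angle between yoke_2's own z axis and vertical above 0.25 rad))), for 0.4 s.
At the end, for the whole second after the job is handed in: One yoke rests by its notch on the knife edge (within 6 mm across and in height, 16 mm along the edge), level within 0.15 rad, let go and still; the other stands still on the floor of the reject tray, within 25 mm across and 15 mm along of its middle, tilted under 0.1 rad (((x of yoke_1_notch in the frame of knife_edge between -0.016 and 0.016 m and y of yoke_1_notch in the frame of knife_edge between -0.006 and 0.006 m and z of yoke_1_notch in the frame of knife_edge between -0.006 and 0.006 m and contact force between the fingers and yoke_1 below 0.05 N and angle between yoke_1's own z axis and vertical below 0.15 rad and linear speed of each of yoke_1, yoke_2 below 0.02 m/s and angular speed of yoke_1 below 0.2 rad/s and x of yoke_2 in the frame of reject_tray between -0.025 and 0.025 m and y of yoke_2 in the frame of reject_tray between -0.015 and 0.015 m and z of yoke_2 in the frame of reject_tray between -0.012 and 0.012 m and angle between yoke_2's own z axis and vertical below 0.1 rad) or (x of yoke_2_notch in the frame of knife_edge between -0.016 and 0.016 m and y of yoke_2_notch in the frame of knife_edge between -0.006 and 0.006 m and z of yoke_2_notch in the frame of knife_edge between -0.006 and 0.006 m and contact force between the fingers and yoke_2 below 0.05 N and angle between yoke_2's own z axis and vertical below 0.15 rad and linear speed of each of yoke_2, yoke_1 below 0.02 m/s and angular speed of yoke_2 below 0.2 rad/s and x of yoke_1 in the frame of reject_tray between -0.025 and 0.025 m and y of yoke_1 in the frame of reject_tray between -0.015 and 0.015 m and z of yoke_1 in the frame of reject_tray between -0.012 and 0.012 m and angle between yoke_1's own z axis and vertical below 0.1 rad))); the robot touches nothing.
It also fails if it takes over 72 s, if anything falls off the work surface, if the arm or the gripper's body presses on something with over 40 N, if the wrist force passes 120 N, or if a joint passes its speed limit or range.

ROBOT

A 6-joint arm with a two-finger parallel gripper is mounted at the origin on a cart in front of the work surface, level with it; the furniture and walls round the work are solid. World frame = base frame: x ahead of the robot, y to its left, z up, the work surface at z = 0. Lengths are in mm, angles in rad, forces in N, time in s.
With the tool pointing down it reaches from about 350 to 975 mm from the base axis. Payload 7.1 kg.
Tool frame: the origin (TCP) lies on the front face of the gripper's body, between the roots of the fingers; the fingertips stand 80 mm ahead of it and the grasp point (between the pads) lies 61 mm ahead of it (env.tips_ahead is the distance from the TCP to the fingertips, in mm); z points along the fingers, y is the direction in which the jaws open and shut (so a half turn about z gives the same grasp; the last joint's range is limited). The gripper opens to 88 mm and grips with 3 to 60 N. Pads are 20 mm wide; open, the fingers measure 115 mm over their backs; the gripper's body (75 mm by 178 mm) begins 61 mm behind the grasp point.
Start: joints at [-1.119, 0.423, 1.63, -0, 1.089, -0.019], TCP at [283.514, -556.979, 302.675] pointing down, gripper open.
Joint ranges: [-3, 3], [-0.9, 2.11], [0.09, 2.58], [-1.31, 4.45], [0.11, 2.69], [-2.54, 2.54]. Speed limits (rad/s): [2.39, 2.39, 3.01, 3.14, 3.14, 3.14].

INTERFACE

Orientations are given as a unit quaternion [x, y, z, w].
In Python, from station import env, set_gripper, viewer, workorder gives the robot as it stands. Calls block until the motion is done:
- env.reach(position, orientation): joint-space move of the TCP to a pose.
- env.move_l(position, rot=None, rate=150, f_stop=None): straight line of the TCP; rot=None keeps the orientation; rate is the mean speed in mm/s. With f_stop (N) it stops when the force on the tool has changed by that much, and returns True; else False.
- env.move_joints(angles): joint-space move.
- set_gripper(opening): finger opening in mm; the grip force is fixed at half the most; returns when the fingers have stopped.
- env.hold(seconds).
- env.ik(position, orientation): joint angles nearest the present ones, or None.
- env.read_state(): the state.
- viewer.camera(name): name is "side" or "top" or "wrist"; returns the picture (420x560x3 uint8, blue, green, red); there is no depth.
- viewer.camera_params(name): a dict with "fx", "fy", "cx", "cy" (pixels), "dist" ([k1, k2, p1, p2, k3] as OpenCV has them; the pictures are not rectified), "pose" (4x4, takes a point from camera to world coordinates); the wrist camera has in their place "tool_from_camera" (4x4, takes a point from camera to tool coordinates, whose origin is the TCP and whose axes are the flange's). Camera axes: x right, y up, looking along -z (the intrinsics and any distortion apply to the point x, -y, -z); pixel columns grow to the right and rows downward; lengths in mm; the calibration is good to about 2 mm. A picture is of the moment at which its call begins: read the wrist's pose just before it. camera_params takes no time and is no camera call.
A pose or a line that the arm cannot do raises env.IKError and nothing moves.
- workorder.sign_off(): hands the job in, once; it reports no verdict.
The state is a dict: "time_s": time; "qpos": joint angles; "dq": joint speeds; "tau": joint torques, N m; "tool_pos": TCP position; "orientation": TCP orientation; "force": force on the tool from outside, world axes, zero at the start; "wrist_torque": the same for the moment, N m; "width": finger opening in mm.
Only numpy, scipy, OpenCV 4.12 (cv2) and the standard library are available. Lean on these libraries where they do the work, as an engineer would, in place of code of your own. Each camera call takes 0.05 s, during which the arm holds its last target.

## Working session

There is one attempt and no reset: what is moved stays moved. The work goes in short steps, each a Python script; the robot and the scene stay as the last script left them, time stands still between calls to the robot, and variables do not carry over. Pictures are saved under pics/ and viewed, and the job is handed in when it is done.

```bash
ls; mkdir -p pics; python3 - <<'E'
from station import env,viewer
import cv2,numpy as np
np.set_printoptions(precision=3,suppress=True)
for n in ["top","side"]:
    cv2.imwrite(f"pics/{n}0.png",viewer.camera(n)); print(n,viewer.camera_params(n))
print(viewer.camera_params("wrist")); print(env.read_state())
E
```

```text
pics
top {'fx': 400.5704672704361, 'fy': 400.5704672704361, 'cx': 274.13367407651174, 'cy': 215.70697654977988, 'dist': array([0.022, 0.   , 0.   , 0.   , 0.   ]), 'pose': array([[ -0.021,   0.985,  -0.17 , 404.15 ],
       [ -0.999,  -0.025,  -0.02 ,  -6.246],
       [ -0.024,   0.169,   0.985, 929.369],
       [  0.   ,   0.   ,   0.   ,   1.   ]])}
side {'fx': 399.9772549380135, 'fy': 399.9772549380135, 'cx': 280.1647339421669, 'cy': 210.99975599996637, 'dist': array([-0.013,  0.   ,  0.   ,  0.   ,  0.   ]), 'pose': array([[   0.998,   -0.019,    0.053,  584.656],
       [   0.056,    0.369,   -0.928, -797.054],
       [  -0.002,    0.929,    0.369,  433.774],
       [   0.   ,    0.   ,    0.   ,    1.   ]])}
{'fx': 372.68972517146915, 'fy': 372.68972517146915, 'cx': 275.1660416720815, 'cy': 206.20339488788855, 'dist': array([-0.036,  0.   ,  0.   ,  0.   ,  0.   ]), 'tool_from_camera': array([[  0.   ,   0.961,   0.277,  75.99 ],
       [  1.   ,  -0.   ,  -0.001,   0.499],
       [ -0.001,   0.277,  -0.961, -82.823],
       [  0.   ,   0.   ,   0.   ,   1.   ]])}
{'time_s': 0.1, 'qpos': array([-1.119,  0.424,  1.631, -0.   ,  1.089, -0.019]), 'dq': array([-0.001, -0.001, -0.003,  0.001, -0.   , -0.001]), 'tau': array([  0.001, -54.561, -27.432,   0.065,   0.019,  -0.   ]), 'tool_pos': array([ 283.37 , -556.655,  302.   ]), 'orientation': array([ 0.972,  0.233, -0.   , -0.001]), 'force': array([-0.204,  0.202, -0.383]), 'wrist_torque': array([-0.022,  0.024, -0.002]), 'width': 88.14951461874041}
```

View pics/top0.png

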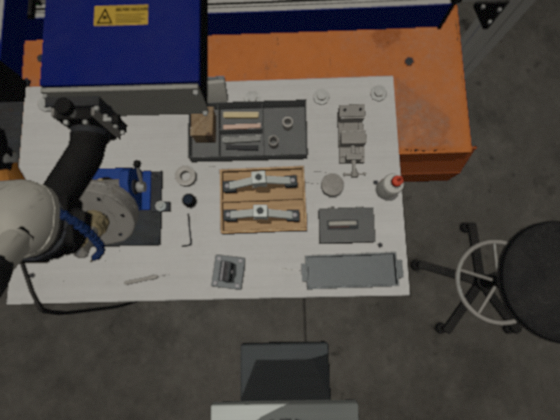

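View pics/side0.png

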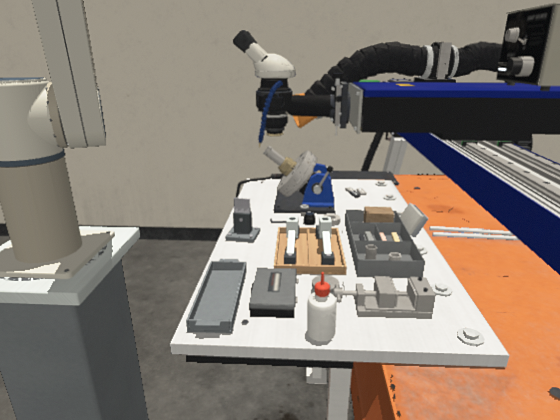

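```bash
cat > h.py <<'E'
from station import env,set_gripper,viewer,workorder
import cv2,numpy as np
from scipy.spatial.transform import Rotation as R
np.set_printoptions(precision=3,suppress=True)
def pose(name,st=None):
    p=viewer.camera_params(name)
    if name!="wrist": return p,p["pose"]
    T=np.eye(4);T[:3,:3]=R.from_quat(st["orientation"]).as_matrix();T[:3,3]=st["tool_pos"]
    return p,T@p["tool_from_camera"]
def KD(p): return np.array([[p["fx"],0,p["cx"]],[0,p["fy"],p["cy"]],[0,0,1.]]),np.array(p["dist"])
def ray(name,uv,z,st=None):
    p,T=pose(name,st);K,D=KD(p)
    n=cv2.undistortPoints(np.array(uv,float).reshape(-1,1,2),K,D)[:,0]
    d=np.c_[n[:,0],-n[:,1],-np.ones(len(n))]@T[:3,:3].T
    o=T[:3,3]; return o+d*((z-o[2])/d[:,2])[:,None]
def proj(name,P,st=None):
    p,T=pose(name,st);K,D=KD(p)
    c=(np.atleast_2d(P)-T[:3,3])@T[:3,:3]; c=c*[1,-1,-1]
    return cv2.projectPoints(c,np.zeros(3),np.zeros(3),K,D)[0][:,0]
def quat(yaw_y):  # tool down, jaws (tool y) along world angle yaw_y
    y=np.array([np.cos(yaw_y),np.sin(yaw_y),0]);z=np.array([0,0,-1.]);x=np.cross(y,z)
    return R.from_matrix(np.c_[x,y,z]).as_quat()
def snap(name,f,crop=None,s=1):
    st=env.read_state();im=viewer.camera(name);cv2.imwrite(f"pics/raw_{f}.png",im)
    if crop: a,b,c,d=crop;im=im[b:d,a:c]
    if s!=1: im=cv2.resize(im,None,fx=s,fy=s,interpolation=cv2.INTER_CUBIC)
    cv2.imwrite(f"pics/{f}.png",im); return st
E
python3 - <<'E'
from h import *
im=cv2.imread("pics/top0.png")[150:300,180:420]
cv2.imwrite("pics/top0c.png",cv2.resize(im,None,fx=3.3,fy=3.3,interpolation=cv2.INTER_CUBIC))
print(ray("top",[[260,176],[260,211]],78))
print(ray("top",[[228,272]],100),ray("top",[[351,270]],0))
print(env.read_state()["orientation"],quat(0))
E
```

```text
[[640.05   40.514  78.   ]
 [561.919  41.722  78.   ]]
[[432.029 108.274 100.   ]] [[ 433.75  -160.184    0.   ]]
[ 0.972  0.233 -0.    -0.001] [0.707 0.707 0.    0.   ]
```

View pics/top0c.png

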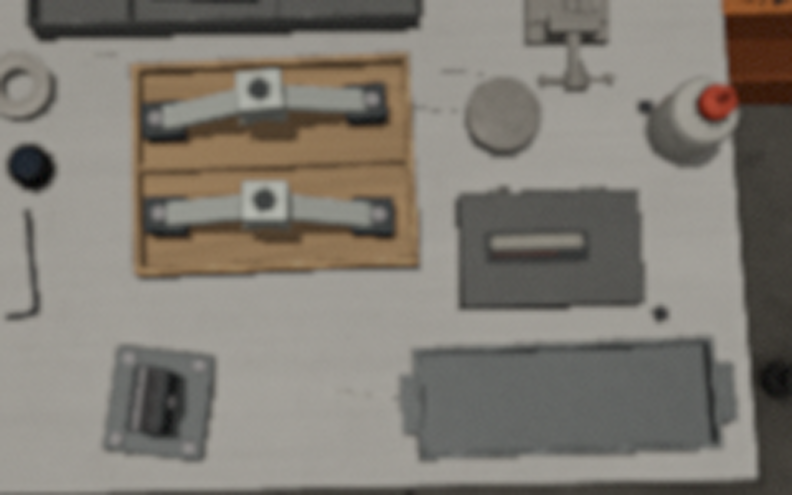

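```bash
python3 - <<'E'
from h import *
env.reach([520,-10,330],quat(0))
st=snap("wrist","w1"); print(st)
E
```

```text
{'time_s': 2.2417, 'qpos': array([-0.043,  0.236,  1.835, -0.   ,  1.071, -0.042]), 'dq': array([-0.005,  0.001, -0.   ,  0.001,  0.002, -0.001]), 'tau': array([  0.37 , -42.535, -27.014,   0.078,   0.022,  -0.   ]), 'tool_pos': array([520.109, -10.699, 329.954]), 'orientation': array([ 0.708,  0.707, -0.   ,  0.   ]), 'force': array([ 0.505,  0.019, -0.681]), 'wrist_torque': array([ 0.006, -0.055, -0.001]), 'width': 88.29122907751189}
```

View pics/w1.png

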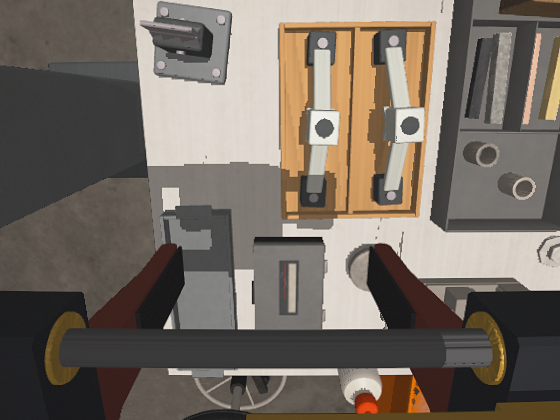

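```bash
python3 - <<'E'
from h import *
im=cv2.imread("pics/raw_w1.png")
a=cv2.resize(im[0:110,130:280],None,fx=5,fy=5,interpolation=cv2.INTER_CUBIC)
b=cv2.resize(im[10:230,270:450],None,fx=2.7,fy=2.7,interpolation=cv2.INTER_CUBIC)
cv2.imwrite("pics/w1a.png",a);cv2.imwrite("pics/w1b.png",b)
E
```

```text
(no output)
```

View pics/w1a.png

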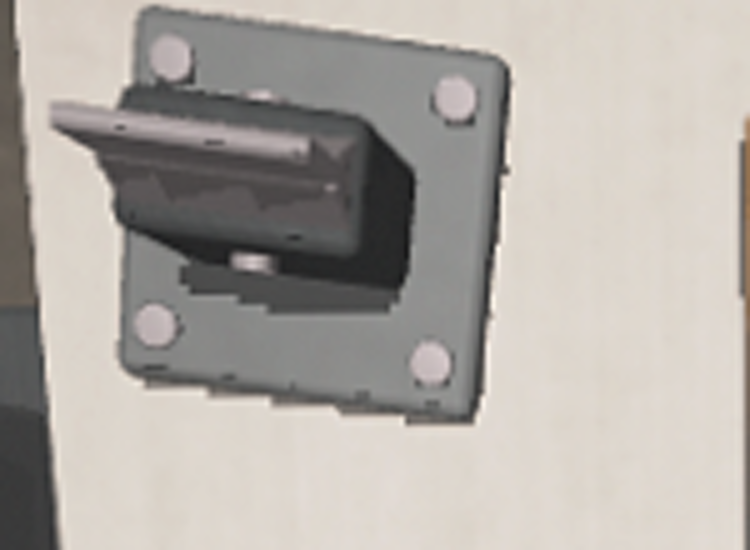

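View pics/w1b.png

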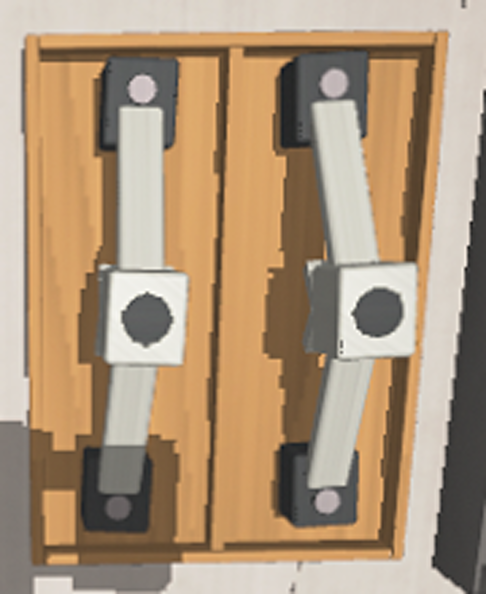

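```bash
cat >m1.py <<'E'
from h import *
st={'tool_pos':np.array([520.109,-10.699,329.954]),'orientation':np.array([.70755,.70666,0,0])}
def b(p): return np.array(p)/2.7+[270,10]
def a(p): return np.array(p)/5+[130,0]
for n,t,e in (("L",(147,319),[(142,88),(118,507)]),("R",(379,311),[(333,82),(327,500)])):
    T=ray("wrist",[b(t)],83,st)[0]; E=ray("wrist",b(e),33,st)
    d=E[0]-E[1]; print(n,T,E.mean(0),np.hypot(*d[:2]),"yaw",np.arctan2(-d[0],d[1]))
T=ray("wrist",b([(30,36),(447,36),(36,563),(400,557)]),20,st);print(T[:,:2],T.mean(0))
C=ray("wrist",a([(52,109),(308,148)]),101.5,st);d=C[1]-C[0];print("crest",C,C.mean(0),np.hypot(*d[:2]),np.arctan2(d[1],d[0]))
B=ray("wrist",a([(170,57),(455,98),(155,325),(430,360)]),13,st);print("base",B[:,:2],B.mean(0))
d=B[1]+B[3]-B[0]-B[2];print(np.arctan2(d[1],d[0]))
E
python3 m1.py
```

```text
L [563.453  40.203  83.   ] [563.36   40.377  33.   ] 152.2175544916213 yaw -0.02938346286818619
R [638.467  42.953  83.   ] [637.841  42.948  33.   ] 152.07641997621067 yaw 0.06621278948316629
[[526.424 135.65 ]
 [676.952 136.653]
 [529.518 -62.864]
 [679.429 -60.499]] [603.081  37.235  20.   ]
crest [[416.873 122.78  101.5  ]
 [456.163 116.771 101.5  ]] [436.518 119.776 101.5  ] 39.74669219036213 -0.15176931954962344
base [[411.573 148.443]
 [467.371 140.506]
 [404.831  98.519]
 [460.481  91.378]] [436.064 119.711  13.   ]
-0.13446722952030823
```

```bash
python3 - <<'E'
from h import *
p=np.array([(415,350),(712,340),(718,447),(420,458)])/3.3+[180,150]
T=ray("top",p,24);print(T[:,:2],T.mean(0)); d=T[0]+T[3]-T[1]-T[2];print(np.arctan2(-d[0],d[1]))
b=np.array([(147,402),(185,402)])
im=cv2.imread("pics/raw_w1.png")[190:400,140:260];cv2.imwrite("pics/w1t.png",cv2.resize(im,None,fx=2.8,fy=2.8))
q=np.array([(255,187),(263,188)])
p=np.array([(259,88),(264.5,199)])/3.3+[180,150]  # hub top circles in top view
print(ray("top",p,83))
p=np.array([(130,65),(408,55),(418,267),(140,275)])/3.3+[180,150]
print(ray("top",p,20).mean(0))
p=np.array([(120,352),(213,358),(203,458),(107,447)])/3.3+[180,150]
print(ray("top",p,12).mean(0))
env.reach([432,105,300],quat(0)); st=snap("wrist","w2"); print(st['tool_pos'],st['orientation'],st['time_s'])
E
```

```text
[[ 466.197  -56.696]
 [ 468.493 -257.699]
 [ 397.144 -256.38 ]
 [ 393.809  -57.504]] [ 431.411 -157.07    24.   ]
0.014080931259767967
[[637.256  43.572  83.   ]
 [562.508  41.09   83.   ]]
[599.111  37.763  20.   ]
[434.388 118.812  12.   ]
[433.062 104.784 300.581] [0.707 0.707 0.001 0.001] 2.9333
```

View pics/w2.png

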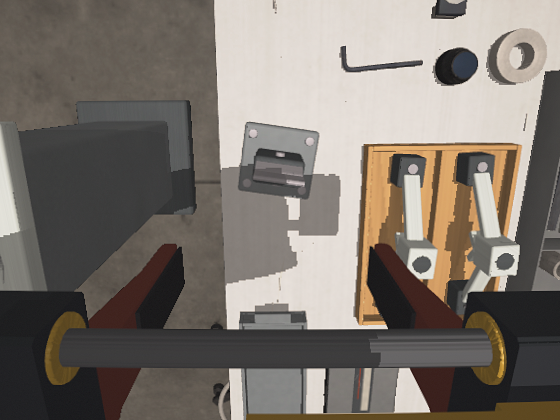

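View pics/w1t.png

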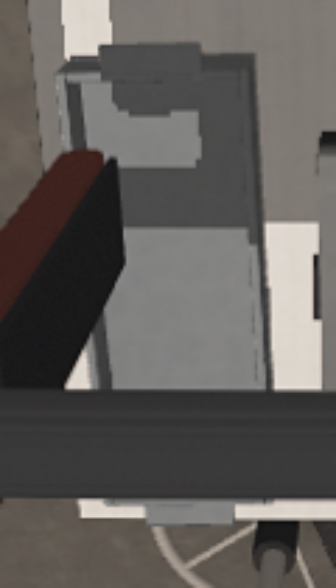

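```bash
python3 - <<'E'
from h import *
im=cv2.imread("pics/raw_w2.png")[110:210,230:330];cv2.imwrite("pics/w2s.png",cv2.resize(im,None,fx=6,fy=6,interpolation=cv2.INTER_CUBIC))
st={'tool_pos':np.array([520.109,-10.699,329.954]),'orientation':np.array([.70755,.70666,0,0])}
p=np.array([(60,68),(255,56),(272,500)])/2.8+[140,190]
print(ray("wrist",p,24,st))
E
```

```text
[[ 395.784  -56.597   24.   ]
 [ 472.441  -51.758   24.   ]
 [ 472.653 -259.138   24.   ]]
```

View pics/w2s.png

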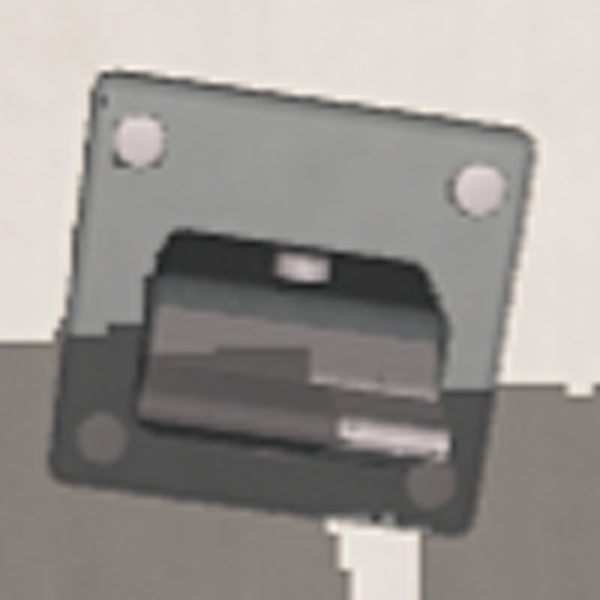

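```bash
python3 - <<'E'
from h import *
st={'tool_pos':np.array([433.062,104.784,300.581]),'orientation':np.array([.7071,.7071,0.001,0.001])}
f=lambda p:np.array(p)/6+[230,110]
B=ray("wrist",f([(138,140),(479,190),(101,438),(431,484)]),13,st);print(B.mean(0))
d=B[1]+B[3]-B[0]-B[2];print(np.arctan2(d[1],d[0]))
d=B[0]+B[1]-B[2]-B[3];print(np.arctan2(-d[0],d[1]))
C=ray("wrist",f([(138,404),(448,445)]),101.5,st);d=C[1]-C[0];print(C.mean(0),np.hypot(*d[:2]),np.arctan2(d[1],d[0]))
E
```

```text
[437.022 118.719  13.   ]
-0.1431844336403308
-0.13944965442294052
[436.91 119.3  101.5 ] 40.28776264944798 -0.13448530543225057
```

```bash
cat >> h.py <<'E'
S=np.array([436.6,119.3]); SY=-0.14
RT=np.array([432.5,-156.5]); RY=0.008
def pick(x,y,yaw,zo,hov=90):
    q=quat(yaw); set_gripper(58)
    z=zo+70+61
    env.reach([x,y,z+hov],q); env.move_l([x,y,z+15],rate=250); env.move_l([x,y,z],rate=80)
    set_gripper(10); st=env.read_state(); print("grip",st["width"],st["tool_pos"],st["time_s"])
    return st
def to_stand():
    env.reach([S[0],S[1],56.6+131+75],quat(SY))
    env.hold(.2)
    env.move_l([S[0],S[1],56.6+131+15],rate=150)
    env.hold(.2)
    r=env.move_l([S[0],S[1],56.6+131-2],rate=25,f_stop=5); st=env.read_state(); print("stand contact",r,st["tool_pos"],st["force"],st["time_s"])
E
python3 - <<'E'
from h import *
pick(563.2,40.4,-0.029,5)
env.move_l([563.2,40.4,270],rate=250)
st=env.read_state();print(st["width"],st["force"],st["wrist_torque"])
to_stand()
snap("side","s3",(200,180,360,300),5); snap("wrist","w3"); print(env.read_state()["time_s"])
E
```

```text
grip 25.84281171942382 [563.218  40.36  136.06 ] 5.7167
25.9849663055298 [-0.405 -0.16  -4.7  ] [-0.029 -0.048  0.021]
stand contact True [436.437 119.348 187.324] [-0.275  1.314  2.74 ] 8.5917
8.6917
```

View pics/s3.png

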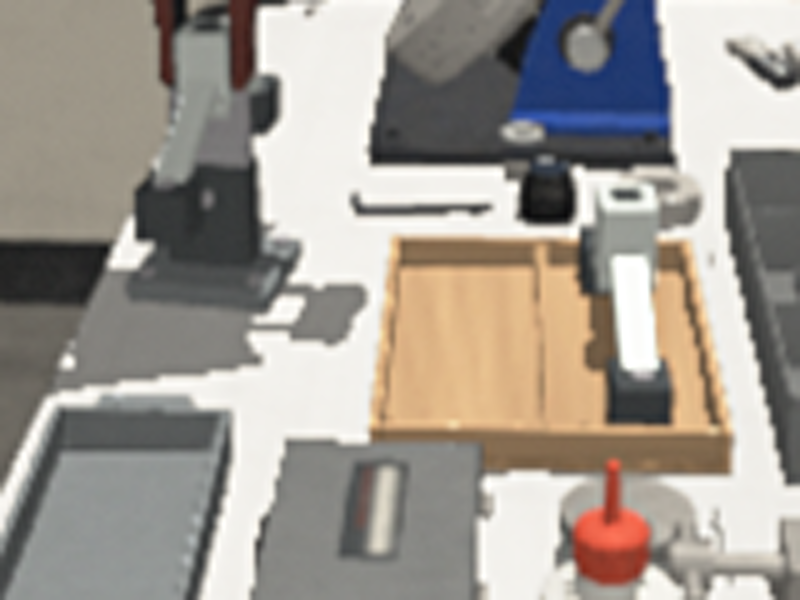

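View pics/w3.png

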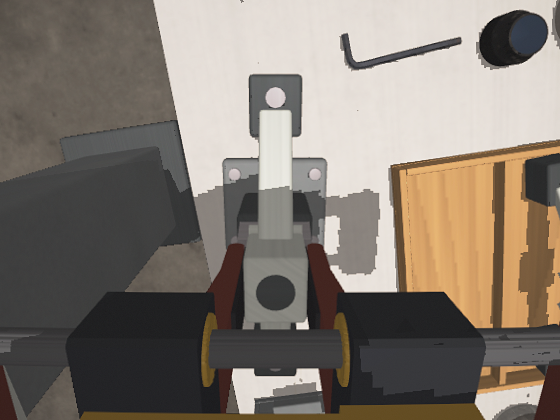

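```bash
python3 - <<'E'
from h import *
set_gripper(50)
p=env.read_state()["tool_pos"]
env.move_l([p[0],p[1],p[2]+100],rate=120)
env.hold(1.2)
snap("side","s4",(200,180,360,300),5); snap("wrist","w4"); print(env.read_state()["time_s"])
E
```

```text
11.5583
```

View pics/s4.png

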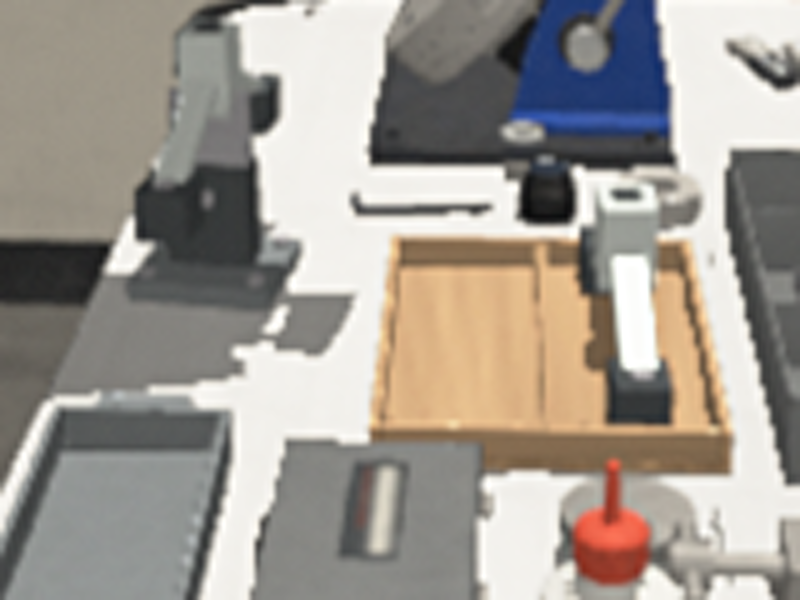

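View pics/w4.png

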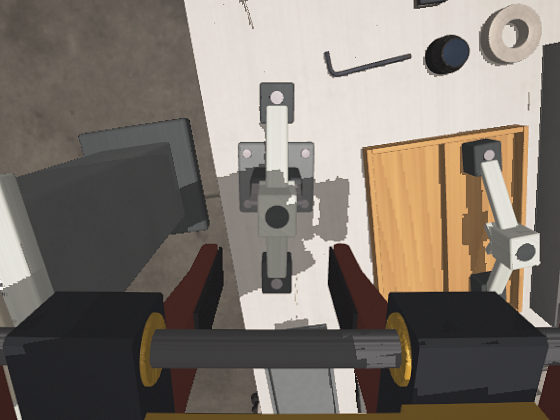

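```bash
python3 - <<'E'
from h import *
p=env.read_state()["tool_pos"]
env.move_l([S[0],S[1],187.6],rate=150)
set_gripper(10); print(env.read_state()["width"])
env.move_l([S[0],S[1],262],rate=200)
env.reach([563.2,40.4,200],quat(-0.029)); env.hold(.15)
env.move_l([563.2,40.4,146],rate=120)
r=env.move_l([563.2,40.4,135],rate=30,f_stop=5); print(r,env.read_state()["tool_pos"])
set_gripper(54); env.move_l([563.2,40.4,225],rate=250)
pick(638.0,43.2,0.066,5)
env.move_l([638.0,43.2,270],rate=250)
st=env.read_state();print(st["width"],st["force"],st["wrist_torque"])
snap("top","t5",(180,150,420,300),3.3)
to_stand()
snap("side","s5",(200,180,360,300),5); snap("wrist","w5"); print(env.read_state()["time_s"])
E
```

```text
25.72239319227724
True [563.684  40.474 136.538]
grip 25.939159426575284 [638.014  43.219 136.116] 18.4417
25.732532211829945 [-1.3    0.386 -5.788] [-0.031 -0.089  0.024]
stand contact True [436.565 119.536 187.484] [ 0.927  3.028 -0.046] 21.575
21.675
```

View pics/s5.png

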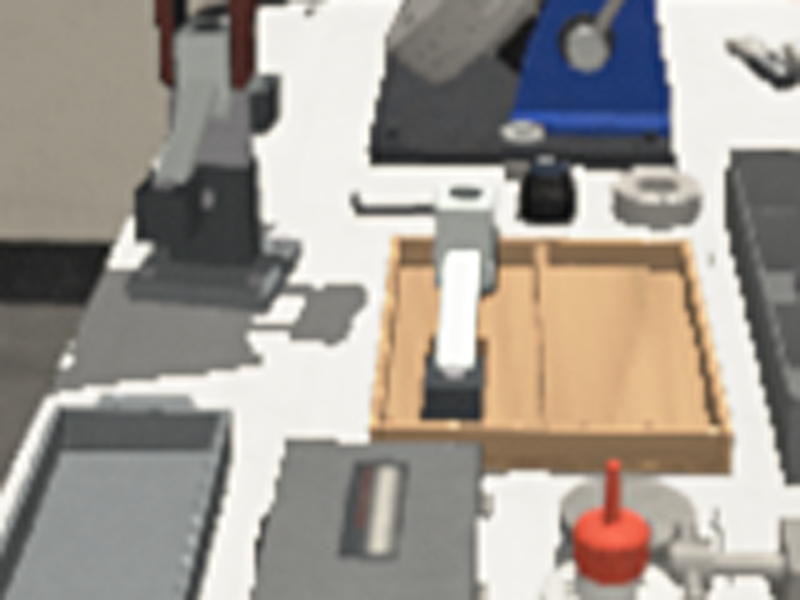

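View pics/w5.png

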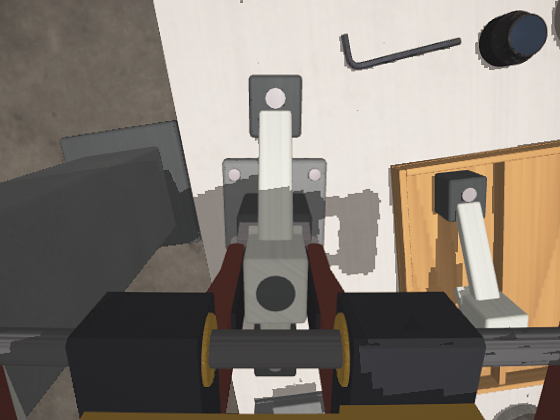

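```bash
python3 - <<'E'
from h import *
set_gripper(56)
p=env.read_state()["tool_pos"]
env.move_l([p[0],p[1],p[2]+110],rate=120)
env.hold(1.5)
snap("side","s6",(200,180,360,300),5); st=snap("wrist","w6"); print(st)
E
```

```text
{'time_s': 24.95, 'qpos': array([0.24 , 0.174, 2.003, 0.   , 0.966, 0.38 ]), 'dq': array([-0.001,  0.   ,  0.   , -0.001, -0.002, -0.001]), 'tau': array([  0.003, -36.119, -24.676,   0.061,  -0.004,  -0.   ]), 'tool_pos': array([435.627, 119.063, 297.207]), 'orientation': array([ 0.755,  0.656, -0.001, -0.001]), 'force': array([-0.181,  0.24 , -0.444]), 'wrist_torque': array([-0.04 , -0.07 , -0.041]), 'width': 55.79011986868725}
```

View pics/s6.png

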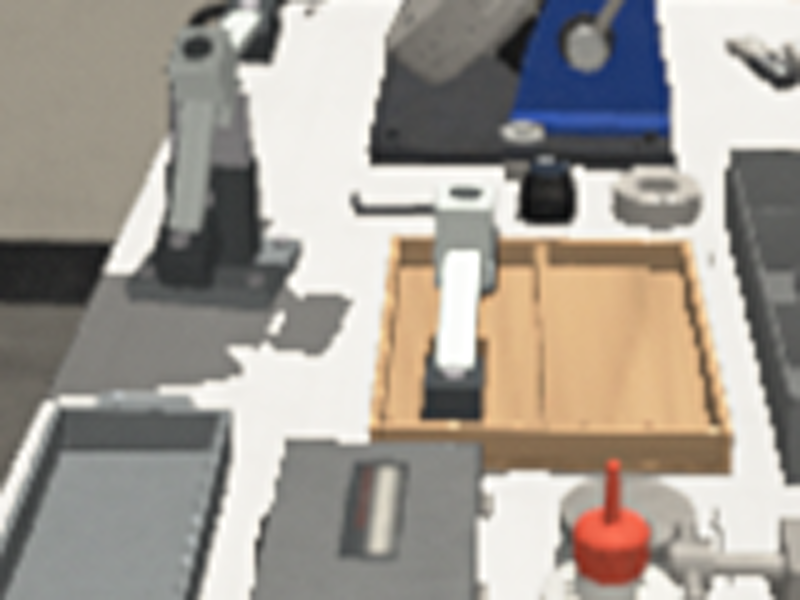

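View pics/w6.png

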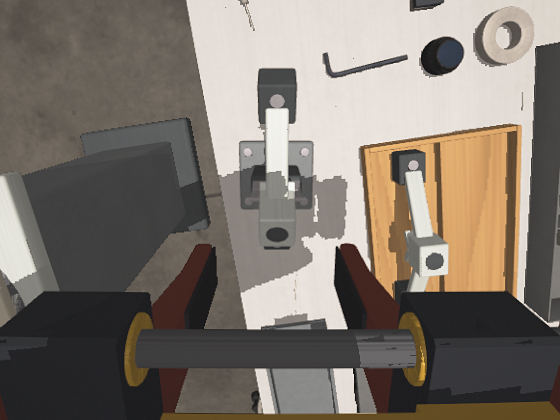

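```bash
python3 - <<'E'
from h import *
st={'tool_pos':np.array([435.627,119.063,297.207]),'orientation':np.array([.755,.656,-.001,-.001])}
ux=np.array([np.cos(SY),np.sin(SY),0]);uy=np.array([-np.sin(SY),np.cos(SY),0]);uz=np.array([0,0,1.])
K=np.array([*S,100.])
for th in np.arange(.3,.75,.05):
    c,s=np.cos(th),np.sin(th)
    y=uy*c+uz*s; z=uz*c-uy*s
    P=[K+z*34.6, K+y*76+z*(27-43.4)]
    print(round(th,2),proj("wrist",P,st).ravel(),proj("side",P).ravel(), P[0])
E
```

```text
0.3 [276.489 225.451 276.599  95.479] [239.466 187.099 249.475 186.334] [435.173 109.175 133.055]
0.35 [276.486 227.4   276.605  96.082] [239.278 187.529 249.387 184.981] [434.944 107.552 132.502]
0.4 [276.483 229.256 276.61   96.992] [239.095 187.988 249.279 183.655] [434.72  105.958 131.869]
0.45 [276.479 231.015 276.615  98.221] [238.916 188.476 249.151 182.36 ] [434.5   104.397 131.155]
0.5 [276.476 232.67  276.62   99.776] [238.743 188.991 249.004 181.097] [434.285 102.874 130.364]
0.55 [276.472 234.219 276.624 101.666] [238.576 189.532 248.839 179.869] [434.076 101.392 129.497]
0.6 [276.469 235.659 276.628 103.897] [238.416 190.097 248.654 178.68 ] [433.874  99.955 128.557]
0.65 [276.466 236.985 276.632 106.473] [238.262 190.686 248.45  177.533] [433.678  98.565 127.544]
0.7 [276.462 238.197 276.635 109.397] [238.115 191.297 248.229 176.429] [433.49   97.228 126.464]
```

```bash
cat > g.py <<'E'
from h import *
th=0.53
ux=np.array([np.cos(SY),np.sin(SY),0]);uy=np.array([-np.sin(SY),np.cos(SY),0]);uz=np.array([0,0,1.])
K=np.array([*S,100.]);z=uz*np.cos(th)-uy*np.sin(th)
q=R.from_matrix(np.c_[np.cross(ux,-z),ux,-z]).as_quat()
g=K+z*(26.6+61)
E
python3 - <<'E'
from g import *
print(env.ik(g+z*90,q),env.ik(g,q),env.ik(g+uz*110,q),env.ik([*RT,200],quat(RY)))
set_gripper(58)
env.reach(g+z*90,q); env.move_l(g+z*25,rate=150); 
snap("wrist","w7"); snap("side","s7",(200,150,360,270),5)
print(env.read_state()["time_s"])
E
```

```text
[-0.233  0.252  2.134  0.678  0.932 -0.555] [-0.124  0.417  2.173  0.849  0.739 -0.679] [-0.124  0.191  2.111  0.671  0.949 -0.414] [-0.373  0.349  2.059 -0.     0.734 -0.381]
26.8333
```

View pics/w7.png

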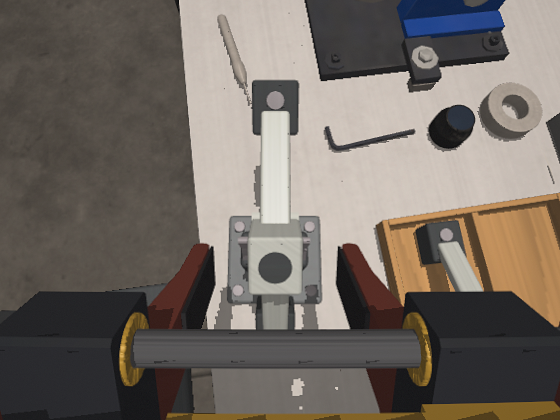

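View pics/s7.png

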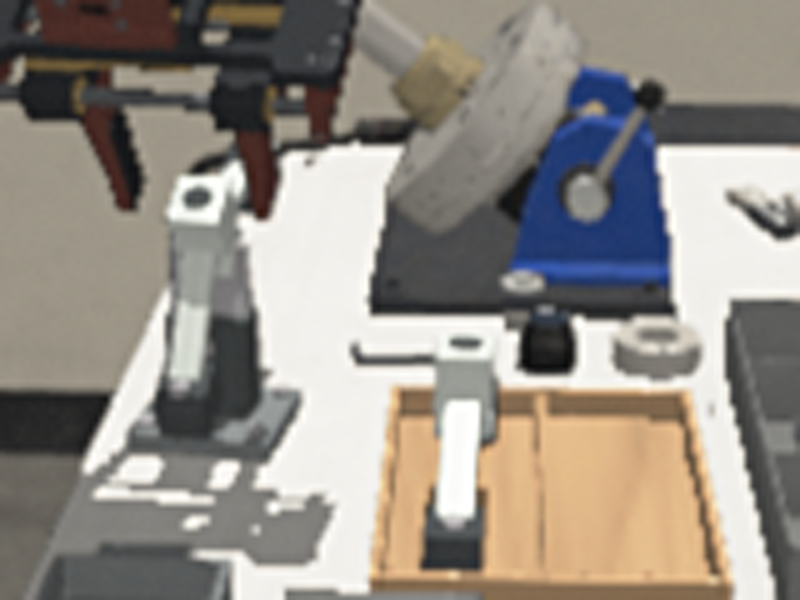

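```bash
python3 - <<'E'
from g import *
env.move_l(g,rate=80); set_gripper(10); print(env.read_state()["width"])
env.move_l(g+uz*110,rate=200)
env.reach([*RT,230],quat(RY)); env.hold(.2)
snap("wrist","w8"); snap("side","s8",(100,150,340,330),3.3)
env.move_l([*RT,148],rate=150)
r=env.move_l([*RT,133],rate=30,f_stop=5);st=env.read_state();print(r,st["tool_pos"],st["force"],st["time_s"])
snap("side","s9",(100,150,340,330),3.3)
E
```

```text
25.807001941887542
True [ 432.83  -156.729  135.075] [0.067 0.167 2.864] 31.1083
```

View pics/w8.png

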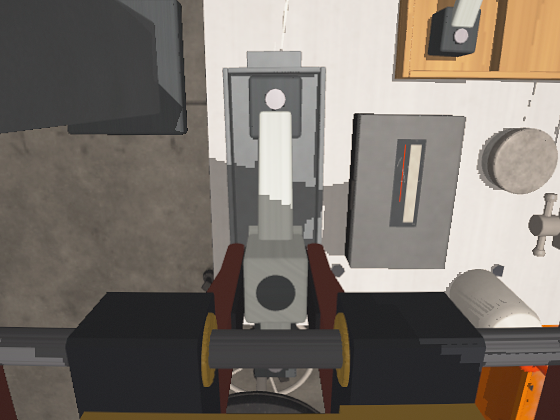

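View pics/s9.png

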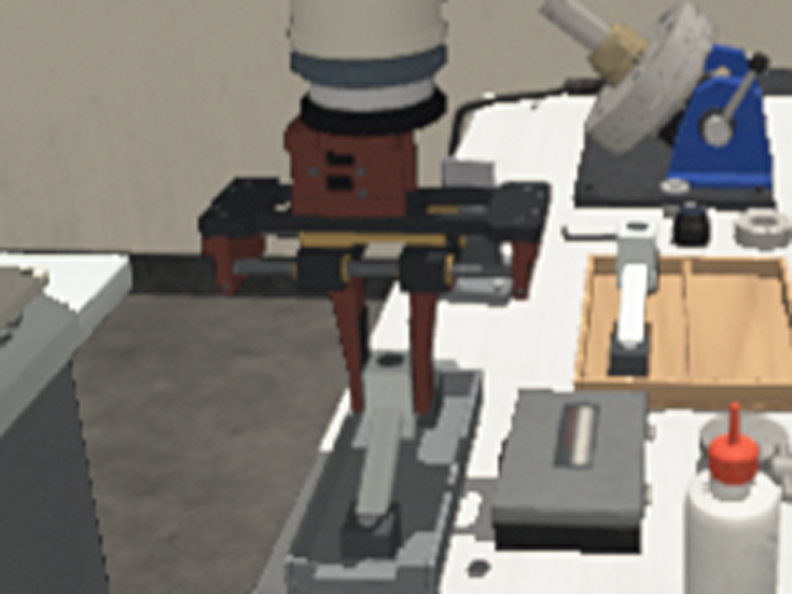

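```bash
python3 - <<'E'
from h import *
set_gripper(56); env.move_l([*RT,235],rate=150); env.hold(.2); st=snap("wrist","w10"); print(st["tool_pos"],st["orientation"])
pick(563.4,40.4,-0.029,5)
env.move_l([563.4,40.4,270],rate=250)
to_stand()
snap("wrist","w11")
E
```

```text
[ 432.055 -156.332  234.068] [ 0.704  0.71  -0.001 -0.001]
grip 26.20129994242517 [563.476  40.45  136.123] 35.4667
stand contact True [436.501 119.354 187.458] [-0.089 -0.253  6.118] 38.3417
```

View pics/w10.png

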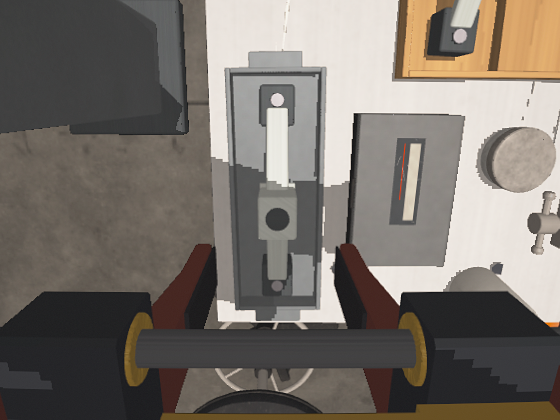

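View pics/w11.png

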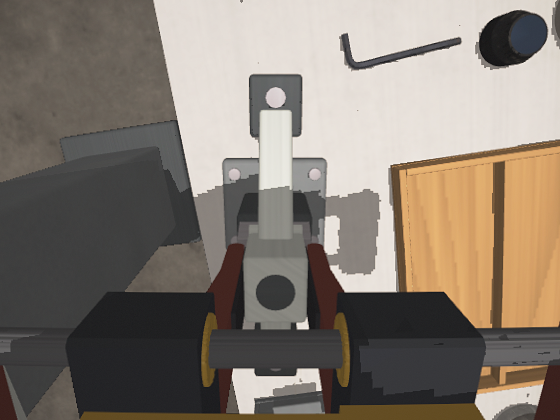

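```bash
python3 - <<'E'
from h import *
s0={'tool_pos':np.array([432.055,-156.332,234.068]),'orientation':np.array([.704,.71,-.001,-.001])}
T=ray("wrist",[(227,69),(326,69),(320,309),(235,309)],24,s0);print(T[:,:2],T.mean(0))
print(ray("wrist",[(277.5,219)],82,s0),ray("wrist",[(277,100),(277,286)],32,s0).mean(0))
set_gripper(56)
p=env.read_state()["tool_pos"]
env.move_l([p[0],p[1],p[2]+110],rate=120)
env.hold(2)
snap("side","s12",(100,150,340,330),3.3); st=snap("wrist","w12"); print(st["tool_pos"],st["orientation"],st["time_s"])
E
```

```text
[[ 395.284  -59.568]
 [ 468.851  -58.931]
 [ 472.827 -260.401]
 [ 397.021 -261.176]] [ 433.496 -160.019   24.   ]
[[ 433.645 -157.443   82.   ]] [ 433.425 -157.596   32.   ]
[435.693 119.084 296.951] [ 0.755  0.656 -0.001 -0.   ] 42.1667
```

View pics/s12.png

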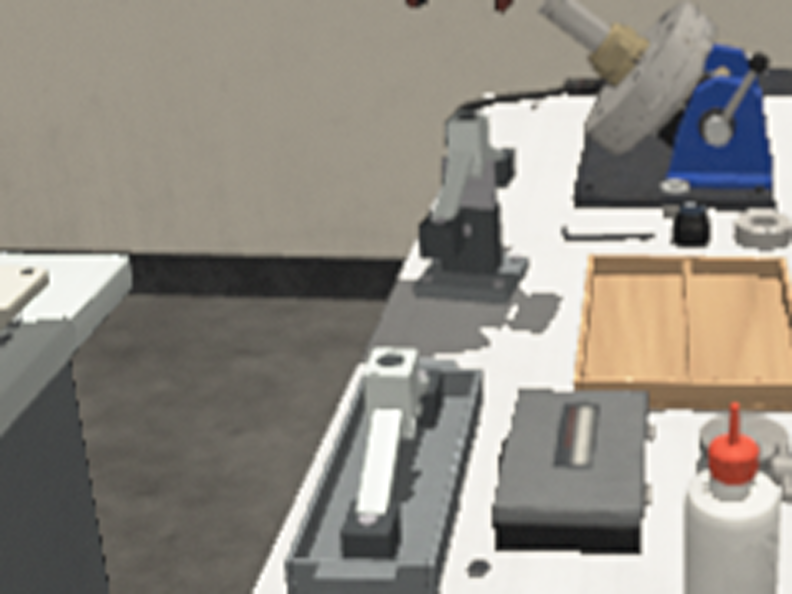

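View pics/w12.png

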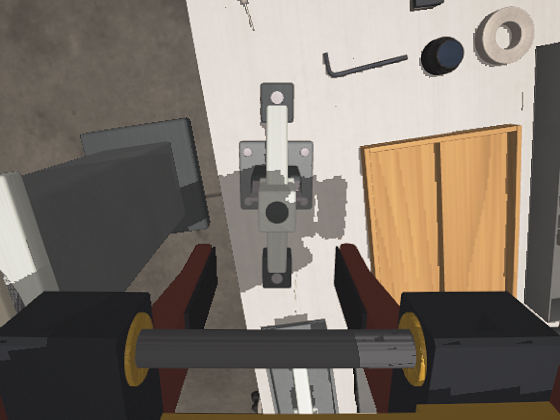

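```bash
python3 - <<'E'
from h import *
env.hold(1.0); st=snap("wrist","w13")
a=cv2.imread("pics/raw_w12.png");b=cv2.imread("pics/raw_w13.png")
print(cv2.absdiff(a,b)[60:300,240:310].max(), cv2.phaseCorrelate(*[np.float32(cv2.cvtColor(i[60:300,250:305],6)) for i in (a,b)]))
u=np.array([np.cos(SY+np.pi/2),np.sin(SY+np.pi/2),0])
for th in (-.1,-.05,0,.05,.1):
    y=u*np.cos(th)+np.array([0,0,np.sin(th)]);z=np.array([0,0,np.cos(th)])-u*np.sin(th);K=np.array([*S,100])
    print(th,proj("wrist",[K+z*34.6,K+76*y-16.4*z,K-76*y-16.4*z],st)[:,1])
print(st["time_s"])
E
```

```text
47 ((0.004586464903475473, 0.006791099606672901), 0.9994003444578913)
-0.1 [207.299 100.291 283.391]
-0.05 [209.763  98.842 280.727]
0 [212.189  97.609 277.939]
0.05 [214.569  96.601 275.036]
0.1 [216.895  95.833 272.025]
43.2167
```

Hub at row 212, bolts at rows 97 and 279: tilt is about 0 and the picture is still. Handing in.

```bash
python3 - <<'E'
from h import *
workorder.sign_off(); print(env.read_state()["time_s"])
E
```

```text
the job is handed in; nothing more can be done
the job is handed in; nothing more can be done
```

I tested both yokes on the knife edge and handed the job in at about 43 s, under the 72 s limit. No verdict is reported at hand-in, so the results below come from my own camera checks.

- **Near-lane yoke (x ≈ 563 mm):** it stayed level when let go, so it is the true one. I parked it back in its lane while I tested the other yoke.
- **Far-lane yoke (x ≈ 638 mm):** it tipped by about 0.53 rad and stayed on the edge, so it is the untrue one. I regripped it with the hand tilted to match, turned it upright and stood it in the reject tray. It sits within 1 mm across and 3 mm along of the tray's middle. The floor contact was at the expected height.
- **True yoke, final placing:** I set it back on the edge and let it go. Its last pictures match a tilt of about 0 rad, and it did not move over the last second. The hand is about 110 mm above it, touching nothing.

No check failed. The only disagreement was between the top and wrist cameras, 1–4 mm at most, which is inside the placing tolerances.

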